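Raise the T-bar jewellery stand to its second stop and hold it

TASK

I want to try my long necklaces on the T-bar jewellery stand before its height is locked: squeeze the push button in the head of the stand, pull the head up past the first stop to the second, topmost stop, and keep holding it there with the button squeezed in - finish while still holding it, don't let it lock. Keep the stand's base standing in its place on the counter and leave the other things on the counter undisturbed.

Things in the scene. Friction and masses are not known exactly. Their poses are not given: they have to be found in the camera images.
- stand: T-bar jewellery stand, loose: round marble base (diameter 150 mm, 22 thick, 1.5 kg), brass outer tube (diameter 24) up to a collar (diameter 31, top at 144), in it a steel inner tube (diameter 17) carrying the head with the crossbar (0.26 kg). Origin: centre of the base's underside, on the tube axis; z up; x points from the axis towards the push button; the crossbar runs along y.
- head_mid (a point): Middle of the head, a brass block 34 (x) x 34 (y) x 44 mm high on the inner tube; 172 above the counter when lowered (top face 194); moves with the head. The crossbar, 8 thick, 220 long, leaves its y sides 12 above this point; nothing stands over the head. The button is in the middle of the +x side, the -x side is plain: fingers closing along x from above squeeze the button in.
- button_face (a point): Centre of the outer face of the round white push button, diameter 16 mm, 5 proud of the head's +x side (22 from the tube axis), level with head_mid. Pressed fully it is flush. So the head is 39 wide across the button, 34 with it squeezed in.
- button (a joint): How far the button is pressed in, in m: 0 out, 0.005 flush. Spring: about 2 N to start, 5 N when flush. Pressed 3 mm or more it withdraws the catch; let go, it springs out and the catch locks the head, up and down, at the next of the three heights it comes to.
- tbar (a joint): How far the head is drawn up, in m: 0 lowered (locked there at the start), 0.050 first stop, 0.100 second stop. With the button held in, the first stop is passed unfelt; at the second the tube also ends firmly. Sliding takes 1 to 2 N besides the head's weight (2 to 3 N); if the catch is withdrawn and the head let go it sinks. Pulling with over 15 N lifts the whole stand.
- cases: Stack of three round clear acrylic cases screwed onto one another, diameter 86, 132 high. Origin: centre of the underside, z up. To be left alone.
- atomizer: Perfume atomizer, a brushed aluminium cylinder 34 in diameter with a narrow press cap on top, 116 high. Origin: centre of the underside, z up. To be left alone.
- polish: Square glass nail polish bottle 34 by 34 with a tall black cap, 82 high. Origin: centre of the underside, z up. To be left alone.
- clip: Tortoiseshell claw clip standing on its teeth, 84 long (its x), 55 wide, 60 high. Origin: centre of the underside, z up. To be left alone.
Things that resemble listed ones, but are neither listed nor needed, are in the scene too. What is meant by the stand is not black or blue, and is the smaller of those in its own colour.

How it is judged:
By the outcome, as a careful person would: the job done as asked, in the order asked, and still so for the second after the job is handed in, while the arm keeps its last pose, push and grip.
It also fails if it takes over 32 s, if anything falls off the work surface, if the arm or the gripper's body presses on something with over 40 N, if the wrist force passes 120 N, or if a joint passes its speed limit or range.

ROBOT

A 6-joint arm with a two-finger parallel gripper is mounted at the origin on the work surface. World frame = base frame: x ahead of the robot, y to its left, z up, the work surface at z = 0. Lengths are in m, angles in rad, forces in N, time in s.
With the tool pointing down it reaches from about 0.25 to 0.725 m from the base axis. Payload 4 kg.
Tool frame: the origin (TCP) lies midway between the tips of the shut fingers; the grasp point (between the pads) lies 19 mm behind it; z points along the fingers, y is the direction in which the jaws open and shut (so a half turn about z gives the same grasp; the last joint's range is limited). The gripper opens to 85 mm and grips with 20 to 120 N. Pads are 22 mm wide; open, the fingers measure 114 mm over their backs; the gripper's body (76 mm by 85 mm) begins 54 mm behind the grasp point. The pads swing forward as they close: fully open they stand 13 mm farther back than shut.
Start: joints at [1.25, 0.241, 0.005, 1.335, 0, 1.571], TCP at [0.158, 0.474, 0.231] pointing down, gripper open.
Joint ranges: [-2.72, 2.72], [-1.05, 1.87], [-1.09, 1.28], [-1.99, 2.15], [-1.42, 1.44], [-3.14, 3.14]. Speed limits (rad/s): [2.79, 2.79, 3.14, 3.14, 3.14, 3.14].

INTERFACE

Orientations are given as a unit quaternion [w, x, y, z].
In Python, from station import r gives the robot as it stands. Calls block until the motion is done:
- r.move_ptp(position, orientation): joint-space move of the TCP to a pose.
- r.servo_line(position, frame=None, velocity=0.15, threshold=None): straight line of the TCP; frame=None keeps the orientation; velocity is the mean speed in m/s. With threshold (N) it stops when the force on the tool has changed by that much, and returns True; else False.
- r.move_joints(angles): joint-space move.
- r.gripper_to(opening, f_grip=None): finger opening in m; f_grip is the grip in N (None keeps the last); returns when the fingers have stopped.
- r.dwell(seconds).
- r.ik(position, orientation): joint angles nearest the present ones, or None.
- r.observe(): the state.
- r.get_image(name): name is "side" or "top"; returns a dict with "image" (400x640x3 uint8, red, green, blue), "range_z" (400x640 float32, m along the optical axis (not along the pixel's ray), 0 where there is no reading), "fx", "fy", "cx", "cy" (pixels), "rvec" (rotation vector, rad) and "tvec" (3), from world to camera coordinates, as OpenCV has them. Camera axes: x right, y down, z forward; pixel columns grow to the right and rows downward; lengths in m; the calibration is good to about 2 mm. A picture is of the moment at which its call begins.
A pose or a line that the arm cannot do raises r.Unreachable and nothing moves.
- r.sign_off(): hands the job in, once; it reports no verdict.
The state is a dict: "clock": time; "qpos": joint angles; "qd": joint speeds; "effort": joint torques, N m; "position": TCP position; "ee_rot": TCP orientation; "ft_force": force on the tool from outside, world axes, zero at the start; "ft_torque": the same for the moment, N m; "finger_gap": finger opening in m.
Only numpy, scipy, OpenCV 4.12 (cv2) and the standard library are available. Lean on these libraries where they do the work, as an engineer would, in place of code of your own. Each camera call takes 0.05 s, during which the arm holds its last target. There are 200 camera calls.

## Working session

There is one attempt and no reset: what is moved stays moved. The work goes in short steps, each a Python script; the robot and the scene stay as the last script left them, time stands still between calls to the robot, and variables do not carry over. Pictures are saved under pics/ and viewed, about 8 in all and at most 12, crops included, and the job is handed in when it is done.

```bash
mkdir -p pics
cat > h.py <<'E'
import numpy as np, cv2
from station import r
def grab(n):
    d=r.get_image(n); np.savez(f'pics/{n}.npz',**d); return d
def save(d,fn,box=None,s=1):
    im=d['image'][...,::-1]
    if box: im=im[box[1]:box[3],box[0]:box[2]]
    cv2.imwrite('pics/'+fn,cv2.resize(im,None,fx=s,fy=s,interpolation=cv2.INTER_CUBIC))
def w(d,u,v,z=None):
    z=d['range_z'][v,u] if z is None else z
    R=cv2.Rodrigues(np.array(d['rvec'],float))[0]
    p=np.stack([(u-d['cx'])/d['fx']*z,(v-d['cy'])/d['fy']*z,z*np.ones_like(z)],-1)
    return (p-np.array(d['tvec']).ravel())@R
def cloud(d):
    v,u=np.mgrid[0:400,0:640]
    return w(d,u,v)
E
python3 - <<'E'
from h import *
for n in('top','side'):
    d=grab(n); save(d,n+'1.png')
    R=cv2.Rodrigues(np.array(d['rvec'],float))[0]; print(n,-R.T@np.array(d['tvec']).ravel(),d['fx'])
print(r.observe())
E
```

```text
top [0.3456689  0.08956417 1.26123731] 423.84285417287936
side [ 0.28354233 -0.72829078  0.61577234] 407.5687510929343
{'clock': 0.1, 'qpos': array([1.25001008e+00, 2.41371629e-01, 3.87190555e-03, 1.33522841e+00,
       1.09508887e-05, 1.57085272e+00]), 'qd': array([ 0.00048995, -0.00178703,  0.00410031, -0.00033262,  0.00050186,
        0.00176376]), 'effort': array([ 5.70327502e-04, -3.73137760e+01,  2.53009415e+01,  1.08080468e-02,
       -2.34756300e-05, -6.86681986e-06]), 'position': array([0.15747312, 0.47395283, 0.23048997]), 'ee_rot': array([-1.59639361e-04,  1.59734063e-01,  9.87159610e-01, -9.52636930e-04]), 'ft_force': array([ 0.43901949, -0.31245108,  0.1553682 ]), 'ft_torque': array([ 0.00232777, -0.03499138, -0.00633067]), 'finger_gap': 0.0852112285989356}
```

View pics/top1.png

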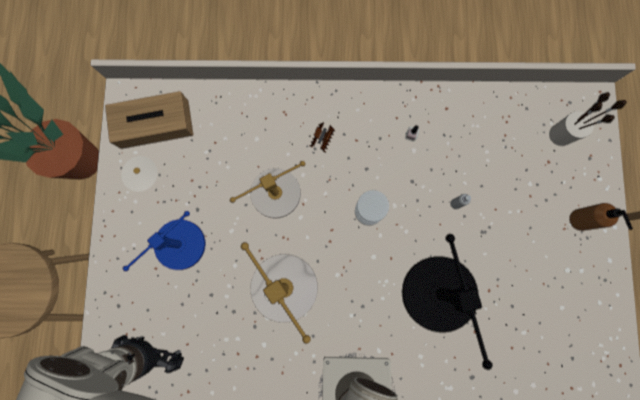

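View pics/side1.png

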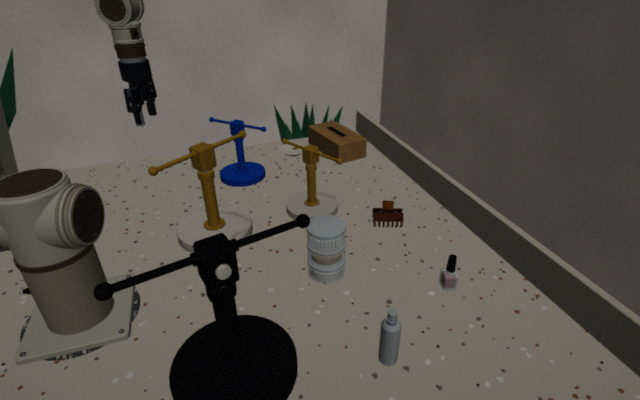

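The top view shows two brass stands. The smaller one has its base at about (275,192) and its head at (268,181); in the side view its head is at about (311,155). I'll measure it and enlarge both views to find the button.

```bash
cat > m.py <<'E'
from h import *
def load(n): return dict(np.load(f'pics/{n}.npz'))
if __name__=='__main__':
    t,s=load('top'),load('side')
    a=cv2.resize(t['image'][140:230,220:320,::-1],None,fx=4,fy=4,interpolation=cv2.INTER_CUBIC)
    b=cv2.resize(s['image'][130:220,265:355,::-1],None,fx=4,fy=4,interpolation=cv2.INTER_CUBIC)
    cv2.imwrite('pics/crop1.png',np.hstack([a,b]))
    P=cloud(t); Q=P[140:225,222:315].reshape(-1,3)
    hd=Q[(Q[:,2]>.187)&(Q[:,2]<.22)]; print('headtop',len(hd),np.median(hd,0),hd.min(0),hd.max(0))
    rect=cv2.minAreaRect((hd[:,:2]*1000).astype(np.float32)); print(rect)
    bar=Q[(Q[:,2]>.17)&(Q[:,2]<.22)]; print('bar',cv2.minAreaRect((bar[:,:2]*1000).astype(np.float32)))
    c=bar[:,:2]-bar[:,:2].mean(0); e=np.linalg.eigh(c.T@c)[1][:,1]; print('bardir',e,bar[:,:2].mean(0))
    ends=c@e; print(bar[ends.argmin()],bar[ends.argmax()])
    base=Q[(Q[:,2]>.015)&(Q[:,2]<.03)]; print('base',cv2.minEnclosingCircle((base[:,:2]*1000).astype(np.float32)))
E
python3 m.py
```

```text
headtop 265 [0.56435187 0.24320354 0.19088772] [0.5113661  0.14898983 0.18701924] [0.61956997 0.33734318 0.19734574]
((564.0037841796875, 243.70120239257812), (33.15158462524414, 214.3418426513672), 30.731000900268555)
bar ((566.5850219726562, 244.8767852783203), (39.40349578857422, 218.43374633789062), 31.467634201049805)
bardir [-0.4804334   0.87703121] [0.5634117  0.24373005]
[0.61554759 0.14679477 0.18342768] [0.51495042 0.34131112 0.18288231]
base ((614.8828125, 208.79653930664062), 135.65234375)
```

View pics/crop1.png

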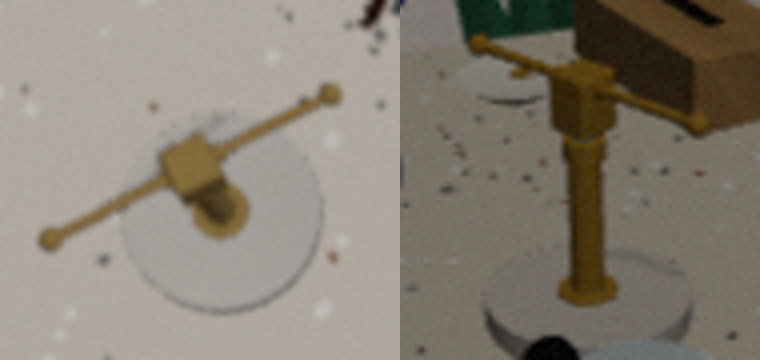

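The plain -x face points toward the side camera and shows no button. So the button is on the far side, and stand x is about (0.88, 0.47). The taller brass stand is near the arm's path, so I'll check its extents and the blue stand's before moving.

Run:
```python
from m import *
t=load('top');P=cloud(t)
for n,(x0,y0,x1,y1) in dict(big=(235,235,320,345),blue=(120,205,210,275)).items():
    Q=P[y0:y1,x0:x1].reshape(-1,3);Q=Q[Q[:,2]>.12]; print(n,Q.max(0),Q[Q[:,0].argmin()],Q[Q[:,0].argmax()],Q[Q[:,1].argmin()],Q[Q[:,1].argmax()])
from scipy.spatial.transform import Rotation as Ro
for a in(28.3,):
  for s in (0,np.pi):
    th=np.radians(a)+s; y=np.array([np.cos(th),np.sin(th),0]); z=np.array([0,0,-1.]); x=np.cross(y,z)
    q=Ro.from_matrix(np.c_[x,y,z]).as_quat()[[3,0,1,2]]; print(q)
    for h in(.36,.30,.151,.251): print(h,r.ik([.565,.2442,h],q))
```

```text
big [0.40415205 0.29615821 1.26123731] [0.17226628 0.13441326 0.24005182] [0.40415205 0.28718186 0.2374829 ] [0.3456689  0.08956417 1.26123731] [0.39192099 0.29615821 0.23838778]
blue [0.48465337 0.60233076 1.26123731] [0.32919143 0.59748882 0.18655251] [0.48465337 0.44595812 0.18315152] [0.3456689  0.08956417 1.26123731] [0.33410132 0.60233076 0.187962  ]
[0.         0.51279225 0.85851273 0.        ]
0.36 [0.40796371 0.49556048 0.7077319  1.78296775 0.         1.48483186]
0.3 [0.40796371 0.4732566  0.51702865 1.61456838 0.         1.48483186]
0.151 [0.40796371 0.51116392 0.19245544 1.25208785 0.         1.48483186]
0.251 [0.40796371 0.4730851  0.39151101 1.48922223 0.         1.48483186]
[ 0.          0.85851273 -0.51279225  0.        ]
0.36 [ 0.40796371  0.49556048  0.7077319   1.78296775  0.         -1.65676079]
0.3 [ 0.40796371  0.4732566   0.51702865  1.61456838  0.         -1.65676079]
0.151 [ 0.40796371  0.51116392  0.19245544  1.25208785  0.         -1.65676079]
0.251 [ 0.40796371  0.4730851   0.39151101  1.48922223  0.         -1.65676079]
```

Run:
```python
from h import *
q=[0,0.51279225,0.85851273,0]
p=r.observe()['position']
r.servo_line([p[0],p[1],.34],velocity=.25)
r.move_ptp([.565,.2442,.33],q)
r.servo_line([.565,.2442,.235],velocity=.2)
o=r.observe();print(o['clock'],o['position'],o['ft_force'])
s=grab('side');t=grab('top')
a=cv2.resize(t['image'][130:230,210:330,::-1],(400,333),interpolation=cv2.INTER_CUBIC)
b=cv2.resize(s['image'][80:220,250:370,::-1],(400,467),interpolation=cv2.INTER_CUBIC)
c=np.zeros((467,800,3),np.uint8);c[:333,:400]=a;c[:,400:]=b;cv2.imwrite('pics/hover.png',c)
```

```text
3.0167 [0.56493294 0.24508964 0.23612832] [0.19308877 0.6177265  0.72929699]
```

View pics/hover.png

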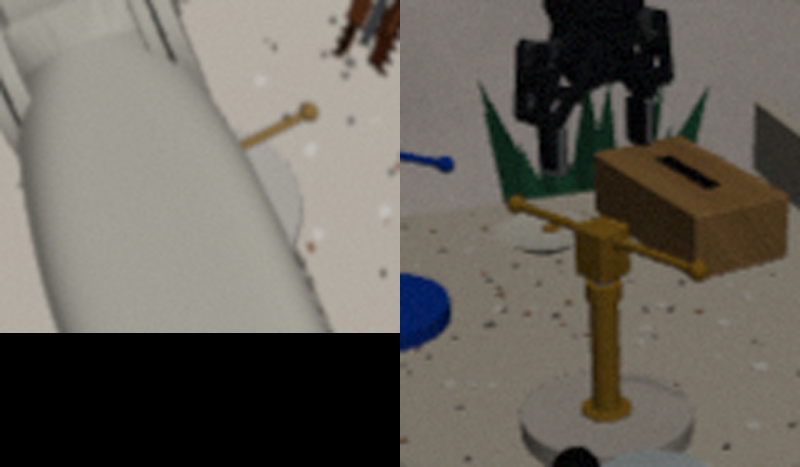

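The open fingers straddle the head along the button axis. Their tips are at about (553,165) and (640,140), so the midpoint is over the head at (603,225). Next I descend and squeeze.

Run:
```python
from h import *
print(r.servo_line([.565,.2442,.151],velocity=.1,threshold=8))
r.gripper_to(.048,30)
o=r.observe();print(o['clock'],o['position'],o['ft_force'],o['finger_gap'])
r.gripper_to(.03,30)
o=r.observe();print(o['clock'],o['position'],o['ft_force'],o['finger_gap'])
s=grab('side'); save(s,'grip.png',(265,90,355,220),4)
```

```text
False
4.5667 [0.56504016 0.24423327 0.1511542 ] [0.56764751 0.34616181 0.02806129] 0.04826470819176953
4.825 [0.56642104 0.24490503 0.15192696] [4.54016666 1.64786258 2.24294964] 0.0335453889015543
```

View pics/grip.png

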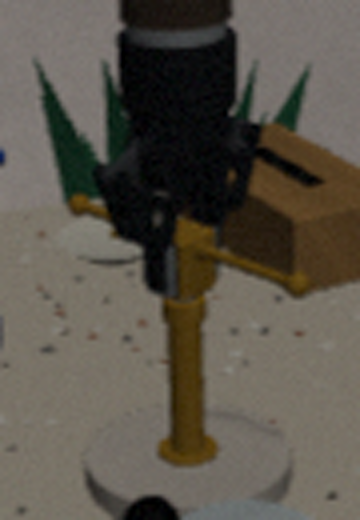

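The gap is 33.5 mm, so the button is flush. There's about 4.8 N of side load, which means the gripper is roughly 1.5 mm off centre. I'll relieve that and then lift with the force watched.

Run:
```python
from h import *
def st(m):
    o=r.observe();print(m,round(o['clock'],2),o['position'].round(4),o['ft_force'].round(2),round(o['finger_gap'],4),flush=True)
r.servo_line([.5665,.2448,.1515],velocity=.02);st('relief')
for z in (.165,.20,.242):
    hit=r.servo_line([.5665,.2448,z],velocity=.05,threshold=11);st(hit)
    if hit: break
s=grab('side'); save(s,'lift.png',(255,70,365,220),4)
```

```text
relief 5.12 [0.5664 0.2449 0.1519] [-0.43  0.38  3.99] 0.0334
True 5.33 [0.5664 0.2449 0.1542] [-0.45 -0.88 -1.7 ] 0.0338
```

View pics/lift.png

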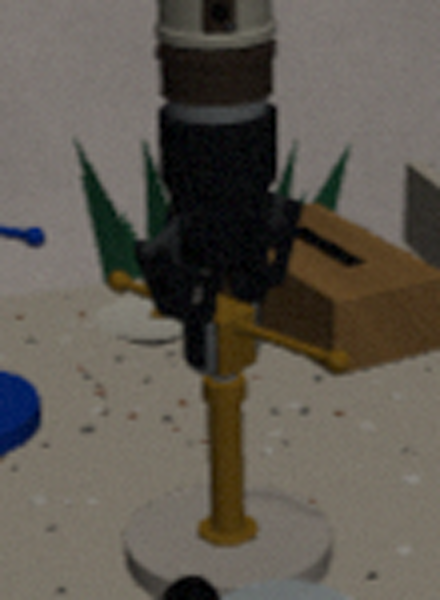

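The threshold tripped on breakaway: the change was measured from the +4 N preload, and the force is now only -1.7 N. I'll go on in small steps, watching for the weight of the whole stand, about 17 N.

Run:
```python
from h import *
def st(m):
    o=r.observe();print(m,round(o['clock'],2),o['position'].round(4),o['ft_force'].round(2),round(o['finger_gap'],4),flush=True)
st('now')
for z in (.158,.163,.172):
    hit=r.servo_line([.5665,.2448,z],velocity=.03,threshold=11);st(hit)
    if hit: break
s=grab('side'); save(s,'lift2.png',(255,70,365,220),4)
```

```text
now 5.38 [0.5664 0.245  0.1534] [ 0.08  0.4  -2.91] 0.0333
False 5.67 [0.5664 0.2449 0.1575] [ 0.98  1.38 -3.18] 0.0334
False 5.98 [0.5664 0.245  0.1634] [ 0.87  2.62 -1.52] 0.0337
False 6.43 [0.5664 0.2449 0.1725] [ 0.61  2.48 -1.66] 0.034
```

View pics/lift2.png

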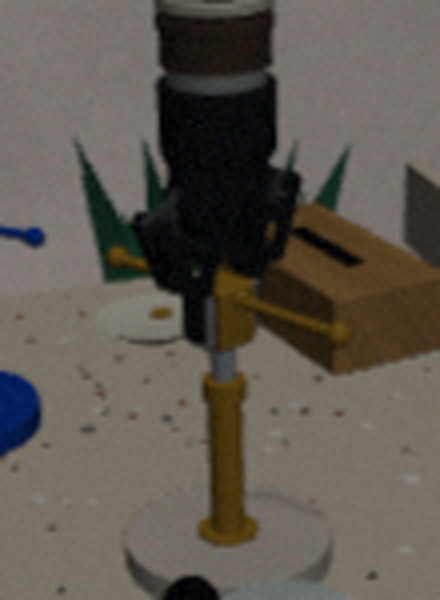

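The steel tube shows at (222,365) and the base hasn't moved, so the head is sliding freely. I'll continue, then creep onto the end stop.

Run:
```python
from h import *
def st(m):
    o=r.observe();print(m,round(o['clock'],2),o['position'].round(4),o['ft_force'].round(2),round(o['finger_gap'],4),flush=True);return o
hit=r.servo_line([.5665,.2448,.21],velocity=.05,threshold=11);st(hit)
if not hit:
    hit=r.servo_line([.5665,.2448,.246],velocity=.05,threshold=11);st(hit)
if not hit:
    z=.246
    while z<.2555:
        z+=.001; r.servo_line([.5665,.2448,z],velocity=.01); r.dwell(.1)
        if st(z)['ft_force'][2]<-7.5: break
s=grab('side'); save(s,'top2.png',(255,40,365,220),3.3)
```

```text
False 7.39 [0.5664 0.2449 0.2102] [ 0.42  3.74 -1.73] 0.0338
False 8.26 [0.5664 0.2449 0.2463] [-0.91  3.58 -1.32] 0.0334
0.247 8.61 [0.5665 0.2448 0.2468] [-0.65  3.06 -3.74] 0.0336
0.248 8.96 [0.5665 0.2448 0.2479] [ 0.23  4.38 -4.95] 0.0334
0.249 9.31 [0.5665 0.2448 0.2491] [ 0.45  3.67 -3.18] 0.0331
0.25 9.66 [0.5665 0.2448 0.2501] [-0.14  2.75 -3.21] 0.0339
0.251 10.01 [0.5665 0.2448 0.2511] [-0.73  3.82 -3.01] 0.0335
0.252 10.36 [0.5665 0.2448 0.252 ] [-0.29  2.88 -3.89] 0.0339
0.253 10.71 [0.5665 0.2446 0.2521] [  1.95   2.47 -10.4 ] 0.0335
```

View pics/top2.png

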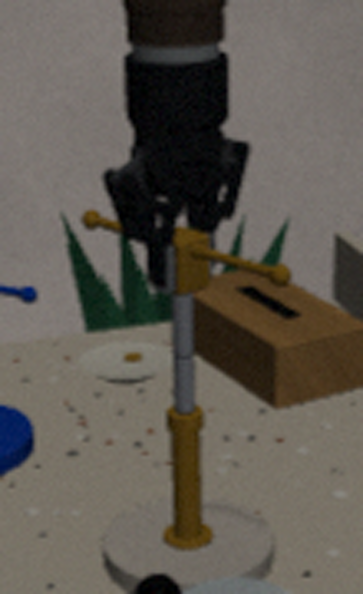

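The stop is felt at z = 0.252, exactly 100 mm up, with the base still in place. I'll ease the pull slightly, check it holds steady, and hand in.

Run:
```python
from h import *
r.servo_line([.5665,.2448,.2523],velocity=.01)
for i in range(3):
    r.dwell(.4);o=r.observe();print(round(o['clock'],2),o['position'].round(4),o['ft_force'].round(2),round(o['finger_gap'],4))
from m import load
a=load('side');s=grab('side')
P=[cloud(d)[:,:,:] for d in(a,s)]
print('side view base-region change', np.abs(s['image'][195:300].astype(int)-a['image'][195:300])[:,280:345].mean())
f=-o['ft_force'][2]
if 1<f<12 and o['finger_gap']<.0355: r.sign_off();print('signed off')
```

```text
11.41 [0.5664 0.2446 0.252 ] [  0.35   2.1  -11.72] 0.0337
11.81 [0.5664 0.2447 0.2521] [  0.82   2.43 -11.97] 0.0337
12.21 [0.5664 0.2446 0.2521] [  0.77   1.14 -13.12] 0.0338
side view base-region change 2.130842490842491
```

The pull is creeping up (13 N, with 15 N lifting the stand), so I held off signing. I'll back off a fraction of a millimetre and watch it settle.

Run:
```python
from h import *
from m import load
import sys
for z in(.2519,.2516,.2513):
    r.servo_line([.5665,.2447,z],velocity=.01)
    F=[]
    for i in range(4):
        r.dwell(.4);o=r.observe();F.append(-o['ft_force'][2])
    print(z,round(o['clock'],2),o['position'].round(4),np.round(F,1),round(o['finger_gap'],4))
    if max(F[-2:])<9 and F[-1]<F[0]+1.5: break
t=load('side');s=grab('side')
print('base change',np.abs(s['image'][195:300].astype(int)-t['image'][195:300])[:,280:345].mean())
save(s,'final.png',(205,40,465,340),2)
```

```text
0.2519 14.11 [0.5665 0.2447 0.252 ] [11.   9.5  9.7  8.8] 0.0335
0.2516 15.96 [0.5666 0.2447 0.2516] [5.1 3.2 2.5 1.5] 0.0335
base change 2.153894993894994
```

View pics/final.png

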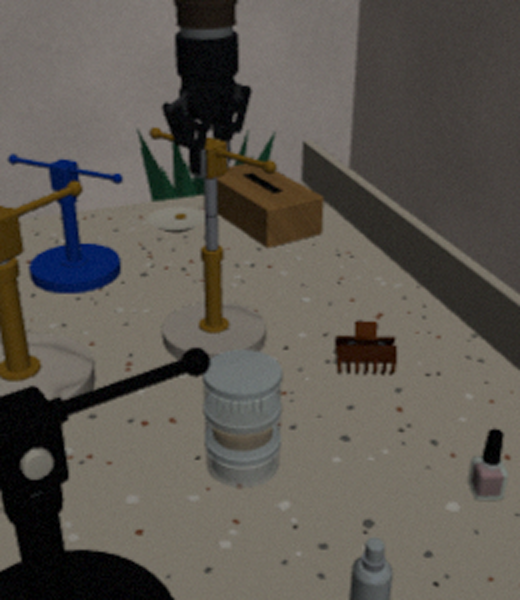

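Run:
```python
from h import *
r.servo_line([.5665,.2447,.2519],velocity=.01)
F=[]
for i in range(4):
    r.dwell(.4);o=r.observe();F.append(-o['ft_force'][2])
print(round(o['clock'],2),o['position'].round(4),np.round(F,1),round(o['finger_gap'],4))
if max(F)<10 and o['finger_gap']<.0355: r.sign_off();print('signed off')
```

```text
17.86 [0.5665 0.2447 0.2519] [4.4 3.9 3.3 3.9] 0.0338
the job is handed in; nothing more can be done
signed off
```

The head of the smaller brass stand is up at the second, topmost stop. The gripper is still holding it there with the button squeezed in, and I handed the job in at about 18 s of the 32 s allowed.

- **Button:** the fingers closed along the button axis to a 33.8 mm gap, so it is flush. The gap stayed at 33.1–34.0 mm all the way up.
- **Height:** I felt the firm end of the tube with the tool 100 mm above where it gripped the head. The head is now held within about 0.2 mm of that stop, with a steady pull of about 4 N.
- **Surroundings:** the last side picture showed the base upright in its place. The other items looked undisturbed, judged by eye only.

Two things did not go smoothly:
- **Early force stop:** the force limit tripped as the head first broke free. The reading afterwards was small, so I carried on in smaller steps.
- **Pull at the stop:** pressing against the stop, the pull crept up to 13 N, close to the 15 N that lifts the stand. I put off signing, eased it down, and handed in once it was steady.

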